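# Take a pedestal casting out of its mould and clamp it in the drill vise

### The arm

A 7-joint arm with a two-finger parallel gripper is mounted at the origin on the work surface. World frame = base frame: x ahead of the robot, y to its left, z up, the work surface at z = 0. Lengths are in m, angles in rad, forces in N, time in s.
With the tool pointing down it reaches from about 0.425 to 0.875 m from the base axis. Payload 8.4 kg.
Tool frame: the origin (TCP) lies between the finger pads; the fingertips stand 22 mm ahead of it and the grasp point (between the pads) lies 3 mm ahead of it (tips_ahead is the distance from the TCP to the fingertips, in m); z points along the fingers, y is the direction in which the jaws open and shut (so a half turn about z gives the same grasp; the last joint's range is limited). The gripper opens to 87 mm and grips with 3 to 60 N. Pads are 19 mm wide; open, the fingers measure 117 mm over their backs; the gripper's body (75 mm by 190 mm) begins 51 mm behind the grasp point.
Start: joints at [-1.409, 0.333, 0.04, 1.465, -0.013, 1.343, -0.059], TCP at [0.168, 0.628, 0.245] pointing down, gripper open.
Joint ranges: [-2.58, 2.58], [-0.38, 2.09], [-1.3, 1.39], [0.25, 2.4], [-1.5, 4.64], [0.08, 2.09], [-2.65, 2.65]. Speed limits (rad/s): [2.22, 2.22, 2.79, 2.79, 3.14, 3.14, 3.14].

### API

Orientations are given as [roll, pitch, yaw] about the fixed x, y, z axes, in that order (R = Rz(yaw) Ry(pitch) Rx(roll)).
In Python, from workcell import * gives the robot as it stands. The module is installed in compiled form; this text tells all that it offers.
- The arm moves only by the shell command python3 -m inch 'ROWS' [FORCE]. ROWS is JSON, a list of rows, each an object with "offset": the shift along the tool's x, y, z in mm, a list of three; "twist": the turn, a rotation vector about the tool's x, y, z in degrees, a list of three; "fingers": the closure in counts, from 0 (fully open) to 255 (shut). In form: [{"offset": [tx, ty, tz], "twist": [ax, ay, az], "fingers": fingers}, ...]. A call has 1 to 5 rows; each row is the pose to reach, as a shift and turn from the pose commanded when the call began, along the tool's axes at that moment; what a row does not reach only later rows make up. A row lasts 1/12 s, in which the tool goes at most 41.7 mm and 7.16 degrees, less where a joint would pass 70% of its speed; a pose out of reach is approached as far as the arm can. A call with a gripper value outside its range is refused whole. The fingers move at their own pace and stop on an object; FORCE is the grip in N (left out, the last holds). Time passes only in rows, so rows that repeat a pose let the fingers close. It gives the time, the measured TCP pose, the force and the opening at its end, in the units of the state.
- get_state(): the state, without advancing time (a new reading comes with each control period).
- get_image(name): name is "scene" or "top" or "wrist"; returns (picture, depth): 384x512x3 uint8, blue, green, red; 384x512 float32, m along the optical axis (not along the pixel's ray), 0 where there is no reading.
- camera_model(name): a dict with "K" (3x3 intrinsics, pixels), "rvec" (rotation vector, rad) and "tvec" (3), from world to camera coordinates, as OpenCV has them. Camera axes: x right, y down, z forward; pixel columns grow to the right and rows downward; lengths in m; the calibration is good to about 2 mm. The wrist camera is an equidistant fisheye: a pixel r from the principal point sees the ray r / f radians off the axis. A picture is of the moment at which its call begins: read the wrist's pose just before it. camera_model takes no time and is no camera call; for the wrist camera it gives the pose at the moment of the call.
- close_job(): hands the job in, once; it reports no verdict.
The state is a dict: "clock": time; "qpos": joint angles; "qvel": joint speeds; "effort": joint torques, N m; "tool_pos": TCP position; "tcp_rot": TCP orientation; "force": force on the tool from outside, world axes, zero at the start; "ft_torque": the same for the moment, N m; "opening": opening from 0.0 (shut) to 1.0 (fully open).
Only numpy, scipy, OpenCV 4.12 (cv2) and the standard library are available. Lean on these libraries where they do the work, as an engineer would, in place of code of your own. Each camera call takes 0.05 s, during which the arm holds its last target. There are 200 camera calls.

### The job

Lift the aluminium casting out of the open mould and set it down, still in the gripper, flat on the bed of the blue vise: upright, its long side parallel to the jaws and about the middle of their width. Let go, then turn the crank clockwise by its red knob until the jaw grips the casting firmly against the fixed jaw, and let go of the crank. Leave everything else on the desk where it is.

Things in the scene. Friction and masses are not known exactly. Their poses are not given: they have to be found in the camera images.
- vise: Blue drill vise on a plywood board, fixed. Origin on the desk under the clamping zone; x along the screw from crank to fixed jaw, y along the jaws. Bed for the work at z = 55; jaws 70 long (y), tops at z = 77. Fixed jaw face at x = 30. Screw axis at y = 0, z = 68, crank at the -x end, towards the robot; end block x -92 to -66, top at z = 78; crank arm in the plane x = -121.
- vise_jaw: Moving jaw of the vise, 28 thick. Origin: middle of its clamping face at bed height (vise frame y = 0, z = 55); the gap to the fixed jaw is 58 with the crank at 0 and shrinks by 12 per full turn.
- vise_crank (a joint): Crank angle, rad, 0 to 15.1; 0 = knob straight above the screw. Grows clockwise seen from the crank's end, looking along the vise's +x (from the top the knob goes to the vise's -y side), and closes the jaw 12 mm per turn. Stays where it is left (friction 0.12 N m; clamping takes a few newtons at the knob).
- crank_knob: Red knob of the crank, a cylinder 16 dia, 34 long, parallel to the screw, that spins freely on its pin, so it can be held firmly from above while the crank goes round. Origin at its centre: at vise x = -144, 32 from the screw axis. x along the vise's x.
- mould: Open steel mould half, fixed, 120 (x) x 95 (y), 24 high, with a cavity 64 x 38, 12 deep, in the middle, and four brass guide pins 10 dia, 14 high, at x +-49, y +-36. Origin under its centre.
- casting: Aluminium pedestal casting, 0.16 kg, loose in the cavity. Base 60 (x) x 34 (y) x 16 high; on its middle an upright rib 14 thick (y), 44 long (x), with a round top 58 above the underside: grasp the rib across its faces (y). Origin: centre of the underside. The 34 goes between the jaws, either way round.
- spray_can: White and red spray can, 52 dia, 150 tall, standing between vise and mould; origin at its foot. Leave alone.
- mug: White mug, 80 dia, 90 tall; origin at its foot. Leave alone.
- jar: Small white jar with blue label, 44 dia, 65 tall; origin at its foot. Leave alone.
- motor: Small stepper motor, 42 x 42, 40 tall plus a 20 shaft pointing up; origin under its centre. Leave alone.
- screwdriver: Red-handled screwdriver, 190 long, lying along its x. Leave alone.
- wrench: Steel wrench, 160 long, lying along its x. Leave alone.
- carton: Blue and white carton, 70 x 50, 110 tall; origin under its centre. Leave alone.
Things that resemble listed ones, but are neither listed nor needed, are in the scene too. Leave any green look-alike of the casting alone.

How it is judged:
On the way, in this order (a step that is already met when the one before it is completed fails the run):
1. the casting is lifted clear of the mould, in the gripper (z of casting in the frame of mould above 0.045 m and contact force between the fingers and casting above 0.5 N), for 0.1 s.
2. the casting is set down on the vise bed between the jaws while still held (y of casting in the frame of vise between -0.015 and 0.015 m and x of casting in the frame of vise between -0.012 and 0.018 m and z of casting in the frame of vise between 0.05 and 0.06 m and angle between casting's own z axis and vertical below 0.12 rad and contact force between the fingers and casting above 0.5 N), for 0.1 s.
3. the casting is released in the vise (y of casting in the frame of vise between -0.015 and 0.015 m and x of casting in the frame of vise between -0.012 and 0.018 m and z of casting in the frame of vise between 0.05 and 0.06 m and angle between casting's own z axis and vertical below 0.12 rad and contact force between the fingers and casting below 0.1 N), for 0.1 s.
4. the jaw is brought up on the casting by the crank's knob (contact force between vise_jaw and casting above 15 N and contact force between the fingers and crank_knob above 0.5 N), for 0.1 s.
At the end, for the whole second after the job is handed in: The casting stands at rest on the vise bed (height within 5 mm, upright within 0.12 rad), square to the jaws within 0.1 rad, within 15 mm of the middle of their width, gripped by the moving jaw with more than 15 N; the crank is at rest (y of casting in the frame of vise between -0.015 and 0.015 m and x of casting in the frame of vise between -0.012 and 0.018 m and z of casting in the frame of vise between 0.05 and 0.06 m and angle between casting's own z axis and vertical below 0.12 rad and angle between the y axis of casting and the x axis of vise, either way round below 0.1 rad and contact force between vise_jaw and casting above 15 N and velocity of joint vise_crank between -0.1 and 0.1 rad/s and linear speed of casting below 0.02 m/s); the robot touches nothing.
It fails at once if something else on the desk is moved by more than 30 mm (distance of any of spray_can, mug, jar, motor, screwdriver, wrench, carton from where it was at the start of the episode above 0.03 m).
It fails at once if a standing bystander is tipped over (angle between any of spray_can, mug, jar, motor, carton's own z axis and vertical above 0.5 rad).
It also fails if it takes over 72 s, if anything falls off the work surface, if the arm or the gripper's body presses on something with over 40 N, if the wrist force passes 120 N, or if a joint passes its speed limit or range.

## Working session

There is one attempt and no reset: what is moved stays moved. The work goes in short steps, Python scripts to look and compute and a shell command to move; the robot and the scene stay as the last step left them, time stands still between calls to the robot, and variables do not carry over. Pictures are saved under pics/ and viewed, about 8 in all and at most 12, crops included, and the job is handed in when it is done.

```bash
mkdir -p pics
cat > h.py <<'E'
from workcell import *
import numpy as np, cv2
def grab(n):
    m=camera_model(n); p,d=get_image(n); return p,d,m
def pts(d,m):
    K=np.array(m["K"]);R=cv2.Rodrigues(np.array(m["rvec"],float))[0];t=np.array(m["tvec"],float).ravel()
    v,u=np.indices(d.shape)
    c=np.stack([(u-K[0,2])/K[0,0]*d,(v-K[1,2])/K[1,1]*d,d],-1)
    return (c-t)@R
E
python3 - <<'E'
from h import *
s=get_state();print(s)
for n in("scene","top"):
    p,d,m=grab(n);cv2.imwrite(f"pics/{n}0.png",p);np.savez(f"{n}0.npz",p=p,d=d,w=pts(d,m));print(n,m)
p,d,m=grab("wrist");cv2.imwrite("pics/wrist0.png",p);print(m)
E
```

```text
{'clock': 0.0, 'qpos': array([-1.40921225,  0.33391229,  0.03987375,  1.4662454 , -0.01341325,
        1.3432417 , -0.05848955]), 'qvel': array([ 4.89691205e-05,  2.35139448e-04, -6.58747326e-04,  2.26964289e-04,
        7.66550012e-04, -4.11860938e-04, -1.03606572e-03]), 'effort': array([-1.27219566e-03, -6.56340408e+01,  1.33474063e+00, -4.03813326e+01,
       -5.97543153e-02,  4.40376322e-02,  1.43202142e-04]), 'tool_pos': array([0.16751089, 0.62762758, 0.24367098]), 'tcp_rot': array([-3.14005474e+00,  9.24870923e-05,  2.88079926e+00]), 'force': array([-0.40568642,  0.07625705, -0.43565107]), 'ft_torque': array([ 0.01361574, -0.00080723,  0.05177016]), 'opening': 0.9959106113087542}
scene {'K': array([[391.15643549,   0.        , 252.51011852],
       [  0.        , 391.15643549, 185.03740873],
       [  0.        ,   0.        ,   1.        ]]), 'rvec': array([ 1.45117005,  2.34319897, -0.68172354]), 'tvec': array([ 0.28316013, -0.42068286,  1.5229105 ])}
top {'K': array([[346.57116358,   0.        , 256.67576465],
       [  0.        , 346.57116358, 190.74142213],
       [  0.        ,   0.        ,   1.        ]]), 'rvec': array([ 2.17844774, -2.19209789,  0.11669957]), 'tvec': array([0.00524574, 0.61325238, 0.91672219])}
{'K': array([[297.31863964,   0.        , 257.11276201],
       [  0.        , 297.31863964, 192.37284807],
       [  0.        ,   0.        ,   1.        ]]), 'rvec': array([-2.32893264, -1.7867631 , -0.2210198 ]), 'tvec': array([-0.64930224, -0.02905153,  0.39060672])}
```

View pics/top0.png

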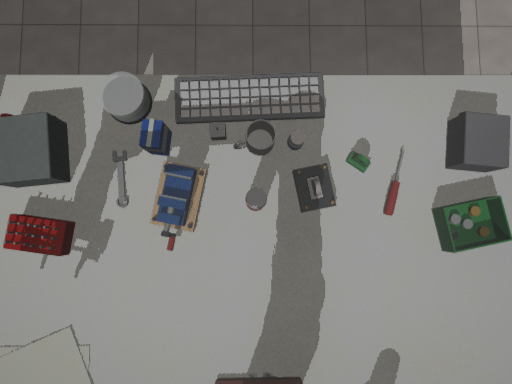

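View pics/scene0.png

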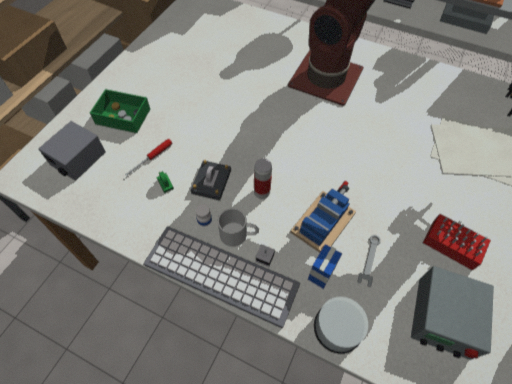

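The top view shows the casting at (316,188) in the dark mould with brass pins, the green look-alike at (358,161), the vise at (178,195) with its red knob at (171,242), and the can at (257,200). The grey rib standing in the mould fits the description and the green one doesn't. I'll measure both and confirm with a crop.

```bash
cat > m.py <<'E'
from h import *
z=np.load("top0.npz");p,w=z["p"],z["w"]
hsv=cv2.cvtColor(p,cv2.COLOR_BGR2HSV)
def rep(name,mask,roi,zr):
    x0,y0,x1,y1=roi
    M=np.zeros(mask.shape,bool);M[y0:y1,x0:x1]=True
    M&=mask&(w[...,2]>zr[0])&(w[...,2]<zr[1])
    n=cv2.connectedComponentsWithStats(M.astype(np.uint8))
    k=1+np.argmax(n[2][1:,4]);M=n[1]==k
    q=w[M];r=cv2.minAreaRect((q[:,:2]*1000).astype(np.float32))
    print(name,M.sum(),"ctr",np.round(r[0],1),"size",np.round(r[1],1),"ang",round(r[2],1),"mean",np.round(q.mean(0)*1000,1),"zmax",np.round(q[:,2].max()*1000))
H,S,V=[hsv[...,i] for i in range(3)]
T=np.ones(H.shape,bool)
rep("mould",T,(285,155,345,222),(.012,.032))
rep("rib",T,(295,165,335,210),(.045,.09))
blue=(H>100)&(H<130)&(S>100)
rep("blue",blue,(150,158,210,230),(.04,.1))
rep("jawtops",blue,(150,158,210,230),(.068,.085))
rep("board",~blue,(145,155,212,238),(.006,.03))
red=((H<8)|(H>172))&(S>120)
rep("knob",red,(160,225,185,258),(.03,.14))
rep("can",T,(240,180,275,215),(.1,.2))
a=cv2.resize(p[155:260,145:215],None,fx=5.5,fy=5.5,interpolation=cv2.INTER_CUBIC)
b=cv2.resize(p[145:250,290:360],None,fx=5.5,fy=5.5,interpolation=cv2.INTER_CUBIC)
cv2.imwrite("pics/crop1.png",np.clip(np.hstack([a,b])*1.6,0,255))
E
python3 m.py
```

```text
mould 1348 ctr [ 623.4 -155.9] size [119.9  96.1] ang 11.0 mean [ 622.6 -154.5   24.2] zmax 32.0
rib 110 ctr [ 622.3 -155.8] size [42.7 13.9] ang 10.2 mean [ 621.8 -154.9   63.8] zmax 74.0
blue 431 ctr [559.1 224.4] size [69.  60.3] ang 78.4 mean [560.8 225.4  77.1] zmax 83.0
jawtops 216 ctr [578.8 220.3] size [69.  20.1] ang 78.3 mean [578.9 220.4  77.4] zmax 81.0
board 1066 ctr [602.3 217. ] size [120.9 174.9] ang 78.4 mean [593.8 203.8  18.6] zmax 30.0
knob 44 ctr [474.5 229.1] size [ 8.9 30.2] ang 78.6 mean [474.6 228.7  46.2] zmax 50.0
can 368 ctr [585.    5.3] size [48.  48.4] ang 89.5 mean [585.2   5.9 148. ] zmax 153.0[ WARN:0@0.139] global loadsave.cpp:1063 imwrite_ Unsupported depth image for selected encoder is fallbacked to CV_8U.
```

View pics/crop1.png

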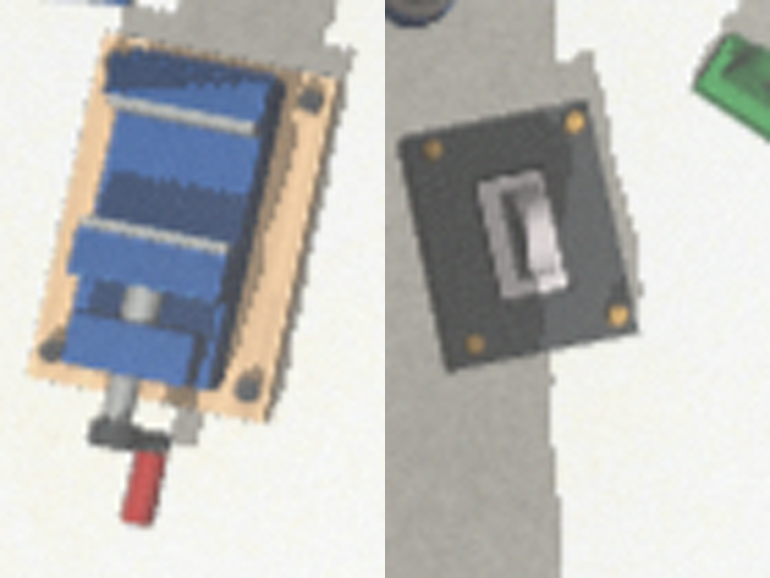

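The crop confirms it. On the right, the grey casting with its rib sits in the mould between four brass pins. On the left, the vise knob hangs below the screw on the -y side. Vise yaw ≈ -11.5°, casting yaw ≈ +11°. One more calculation will fix the vise origin, then I start moving.

```bash
python3 - <<'E'
from h import *
z=np.load("top0.npz");w=z["w"][155:260,140:215].reshape(-1,3)*1000
a=np.radians(-11.5);ex=np.array([np.cos(a),np.sin(a)]);ey=np.array([-ex[1],ex[0]])
X=w[:,:2]@ex;Y=w[:,:2]@ey
for b in np.arange(440,680,4):
    k=(X>=b)&(X<b+4)&(w[:,2]>35)
    if k.sum()>2: print(b,k.sum(),"z",np.percentile(w[k,2],[10,50,90]).round(),"y",Y[k].min().round(),Y[k].max().round())
E
python3 -m inch '[{"offset":[0,0,-40],"twist":[0,0,0],"fingers":0},{"offset":[0,0,-55],"twist":[0,0,-7],"fingers":0}]'
```

```text
440 21 z [45. 76. 79.] y 313.0 342.0
444 24 z [44. 71. 79.] y 313.0 343.0
448 12 z [71. 76. 78.] y 323.0 340.0
452 8 z [73. 74. 76.] y 327.0 337.0
456 10 z [70. 74. 75.] y 326.0 338.0
460 9 z [71. 74. 77.] y 326.0 338.0
464 9 z [71. 72. 76.] y 327.0 339.0
468 11 z [73. 75. 77.] y 300.0 340.0
472 41 z [54. 78. 80.] y 297.0 361.0
476 47 z [58. 78. 80.] y 297.0 362.0
480 46 z [55. 78. 80.] y 297.0 363.0
484 45 z [58. 78. 80.] y 297.0 360.0
488 46 z [56. 78. 80.] y 297.0 362.0
492 45 z [55. 78. 80.] y 297.0 369.0
496 50 z [54. 64. 78.] y 296.0 367.0
500 44 z [53. 56. 76.] y 297.0 368.0
504 44 z [54. 56. 77.] y 297.0 366.0
508 43 z [53. 56. 75.] y 297.0 368.0
512 67 z [ 56.  77. 967.] y 125.0 367.0
516 49 z [74. 77. 79.] y 297.0 368.0
520 48 z [72. 77. 79.] y 297.0 367.0
524 48 z [75. 77. 79.] y 297.0 367.0
528 50 z [74. 77. 80.] y 297.0 369.0
532 47 z [74. 77. 79.] y 297.0 367.0
536 49 z [73. 77. 79.] y 297.0 368.0
540 38 z [53. 57. 78.] y 297.0 363.0
544 44 z [53. 55. 57.] y 297.0 367.0
548 45 z [53. 55. 58.] y 297.0 368.0
552 44 z [53. 55. 57.] y 297.0 367.0
556 44 z [53. 55. 57.] y 296.0 367.0
560 44 z [52. 55. 58.] y 297.0 368.0
564 42 z [53. 55. 58.] y 297.0 365.0
568 44 z [54. 55. 57.] y 297.0 368.0
572 43 z [53. 55. 57.] y 296.0 368.0
576 45 z [53. 55. 57.] y 296.0 369.0
580 42 z [53. 55. 57.] y 296.0 366.0
584 44 z [53. 55. 57.] y 296.0 368.0
588 40 z [53. 55. 57.] y 296.0 365.0
592 66 z [54. 65. 78.] y 296.0 368.0
596 49 z [74. 77. 79.] y 294.0 368.0
600 46 z [75. 77. 79.] y 294.0 368.0
604 49 z [74. 77. 79.] y 294.0 369.0
608 49 z [74. 77. 79.] y 295.0 370.0
612 47 z [75. 77. 79.] y 294.0 369.0
616 36 z [75. 77. 79.] y 294.0 369.0
620 30 z [53. 56. 57.] y 296.0 367.0
624 21 z [52. 55. 57.] y 298.0 366.0
clock: 0.32
tool_pos: [0.1676, 0.6282, 0.3022]
tcp_rot: [3.14, 0.0, 3.001]
force: [-0.4, 0.5, 1.9]
opening: 0.998
```

```bash
cat > go.py <<'E'
import sys
from h import *
from scipy.spatial.transform import Rotation as R
def to(x,y,z,yaw):
    s=get_state();r=R.from_euler("xyz",s["tcp_rot"]);t=R.from_euler("xyz",[180,0,yaw],degrees=True)
    o=r.inv().apply(np.array([x,y,z])-s["tool_pos"]*1000)
    print("offset",o.round(1),"twist",np.degrees((r.inv()*t).as_rotvec()).round(1),"clock",s["clock"],"q",s["qpos"].round(2))
if __name__=="__main__": to(*map(float,sys.argv[1:]))
E
python3 go.py 622.5 -155.8 250 191
```

```text
offset [-560.5 -712.4   51.4] twist [  0.1   0.  -19.1] clock 0.3167 q [-1.4   0.31  0.03  1.38 -0.01  1.45  0.06]
```

```bash
r='x'
python3 -m inch '[{"offset":[-560,-712,50],"twist":[0,0,-19],"fingers":0},{"offset":[-560,-712,50],"twist":[0,0,-19],"fingers":0},{"offset":[-560,-712,50],"twist":[0,0,-19],"fingers":0},{"offset":[-560,-712,50],"twist":[0,0,-19],"fingers":0},{"offset":[-560,-712,50],"twist":[0,0,-19],"fingers":0}]'; python3 go.py 622.5 -155.8 250 191
```

```text
clock: 0.73
tool_pos: [0.273, 0.4463, 0.2877]
tcp_rot: [-3.141, -0.0, -2.948]
force: [0.4, 0.6, 0.8]
opening: 0.999
offset [-227.2 -658.1   37.7] twist [-0.  -0.   0.1] clock 0.7333 q [-1.18  0.05  0.08  1.71 -0.    1.38  0.66]
```

```bash
python3 -m inch '[{"offset":[-227,-658,37],"twist":[0,0,0],"fingers":0},{"offset":[-227,-658,37],"twist":[0,0,0],"fingers":0},{"offset":[-227,-658,37],"twist":[0,0,0],"fingers":0},{"offset":[-227,-658,37],"twist":[0,0,0],"fingers":0},{"offset":[-227,-658,37],"twist":[0,0,0],"fingers":0}]'; python3 go.py 622.5 -155.8 250 191
```

```text
clock: 1.15
tool_pos: [0.3772, 0.2662, 0.2769]
tcp_rot: [3.141, 0.0, -2.949]
force: [1.5, 0.3, 0.4]
opening: 1.001
offset [-159.8 -461.2   26.7] twist [0.  0.  0.1] clock 1.15 q [-0.99 -0.08  0.27  1.86  0.02  1.36  1.03]
```

```bash
python3 -m inch '[{"offset":[-160,-460,26],"twist":[0,0,0],"fingers":0},{"offset":[-160,-460,26],"twist":[0,0,0],"fingers":0},{"offset":[-160,-460,26],"twist":[0,0,0],"fingers":0},{"offset":[-160,-460,26],"twist":[0,0,0],"fingers":0},{"offset":[-160,-460,26],"twist":[0,0,0],"fingers":0}]'; python3 go.py 622.5 -155.8 250 191
```

```text
clock: 1.57
tool_pos: [0.4819, 0.0865, 0.2659]
tcp_rot: [3.141, 0.0, -2.949]
force: [1.3, 0.3, 0.6]
opening: 0.998
offset [ -91.5 -264.8   15.9] twist [0.  0.  0.1] clock 1.5667 q [-0.8  -0.03  0.52  1.83  0.02  1.33  1.49]
```

```bash
python3 -m inch '[{"offset":[-91,-265,16],"twist":[0,0,0],"fingers":0},{"offset":[-91,-265,16],"twist":[0,0,0],"fingers":0},{"offset":[-91,-265,16],"twist":[0,0,0],"fingers":0},{"offset":[-91,-265,16],"twist":[0,0,0],"fingers":0},{"offset":[-91,-265,16],"twist":[0,0,0],"fingers":0}]'
python3 go.py 622.5 -155.8 150 191
```

```text
clock: 1.98
tool_pos: [0.5861, -0.0933, 0.254]
tcp_rot: [3.142, 0.0, -2.948]
force: [-0.2, 1.0, 0.1]
opening: 1.001
offset [-23.6 -68.4 104. ] twist [0.  0.  0.1] clock 1.9833 q [-0.52  0.25  0.72  1.62 -0.17  1.33  1.99]
```

```bash
python3 -m inch '[{"offset":[-24,-68,40],"twist":[0,0,0],"fingers":0},{"offset":[-24,-68,70],"twist":[0,0,0],"fingers":0},{"offset":[-24,-68,105],"twist":[0,0,0],"fingers":0},{"offset":[-24,-68,105],"twist":[0,0,0],"fingers":0},{"offset":[-24,-68,105],"twist":[0,0,0],"fingers":0}]'
python3 go.py 622.5 -155.8 150 191
python3 - <<'E'
from h import *
p,d,m=grab("wrist");cv2.imwrite("pics/w1.png",p)
E
```

```text
clock: 2.4
tool_pos: [0.6199, -0.1538, 0.1455]
tcp_rot: [3.14, -0.007, -2.95]
force: [0.3, 0.5, -0.2]
opening: 1.002
offset [-2.1 -2.5 -4.5] twist [ 0.1 -0.4 -0. ] clock 2.4 q [-0.36  0.45  0.7   1.64 -0.31  1.18  2.18]
```

View pics/w1.png

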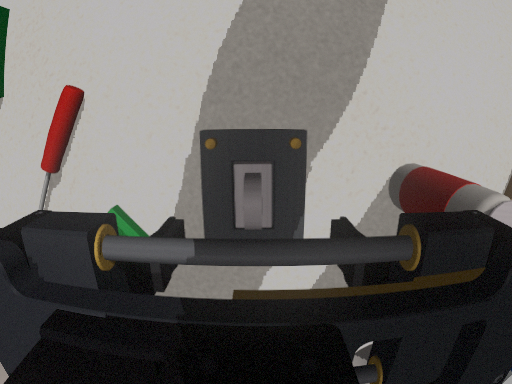

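The wrist view shows the rib upright at (253,200), centred between the fingers (about 182 and 345) and square to them. I'm descending.

```bash
python3 -m inch '[{"offset":[-2,-2,25],"twist":[0,0,0],"fingers":0},{"offset":[-2,-2,50],"twist":[0,0,0],"fingers":0},{"offset":[-2,-2,75],"twist":[0,0,0],"fingers":0},{"offset":[-2,-2,92],"twist":[0,0,0],"fingers":0},{"offset":[-2,-2,92],"twist":[0,0,0],"fingers":0}]' 25
python3 go.py 622.5 -155.8 58 191
```

```text
clock: 2.87
tool_pos: [0.624, -0.1531, 0.0564]
tcp_rot: [3.14, -0.001, -2.946]
force: [0.0, 0.7, -0.7]
opening: 1.001
offset [ 2.  -2.4 -1.6] twist [ 0.1 -0.1  0.2] clock 2.8667 q [-0.32  0.55  0.65  1.7  -0.38  1.02  2.23]
```

```bash
python3 -m inch '[{"offset":[1,-2,-1],"twist":[0,0,0],"fingers":0},{"offset":[1,-2,-1],"twist":[0,0,0],"fingers":255},{"offset":[1,-2,-1],"twist":[0,0,0],"fingers":255},{"offset":[1,-2,-1],"twist":[0,0,0],"fingers":255},{"offset":[1,-2,-1],"twist":[0,0,0],"fingers":255}]' 25
python3 -m inch '[{"offset":[0,0,0],"twist":[0,0,0],"fingers":255},{"offset":[0,0,0],"twist":[0,0,0],"fingers":255},{"offset":[0,0,0],"twist":[0,0,0],"fingers":255},{"offset":[0,0,0],"twist":[0,0,0],"fingers":255},{"offset":[0,0,0],"twist":[0,0,0],"fingers":255}]' 25
```

```text
clock: 3.28
tool_pos: [0.6244, -0.1574, 0.0593]
tcp_rot: [-3.141, 0.002, -2.948]
force: [0.6, 0.6, -0.0]
opening: 0.781
clock: 3.7
tool_pos: [0.6237, -0.1575, 0.058]
tcp_rot: [-3.142, -0.0, -2.949]
force: [0.7, 0.3, 1.0]
opening: 0.4
```

```bash
python3 -m inch '[{"offset":[0,0,0],"twist":[0,0,0],"fingers":255},{"offset":[0,0,0],"twist":[0,0,0],"fingers":255},{"offset":[0,0,0],"twist":[0,0,0],"fingers":255},{"offset":[0,0,0],"twist":[0,0,0],"fingers":255},{"offset":[0,0,0],"twist":[0,0,0],"fingers":255}]' 25
python3 -m inch '[{"offset":[0,0,0],"twist":[0,0,0],"fingers":255},{"offset":[0,0,0],"twist":[0,0,0],"fingers":255},{"offset":[0,0,0],"twist":[0,0,0],"fingers":255}]' 25
```

```text
clock: 4.12
tool_pos: [0.6237, -0.1574, 0.0579]
tcp_rot: [3.142, -0.0, -2.949]
force: [-0.0, -0.2, -0.6]
opening: 0.16
clock: 4.37
tool_pos: [0.6237, -0.1575, 0.0579]
tcp_rot: [3.142, -0.0, -2.949]
force: [-0.4, 0.8, -1.0]
opening: 0.16
```

The opening is 0.16 × 87 ≈ 14 mm, which is the rib, so it's gripped. Lifting straight up.

```bash
python3 -m inch '[{"offset":[0,0,-10],"twist":[0,0,0],"fingers":255},{"offset":[0,0,-22],"twist":[0,0,0],"fingers":255},{"offset":[0,0,-40],"twist":[0,0,0],"fingers":255},{"offset":[0,0,-65],"twist":[0,0,0],"fingers":255},{"offset":[0,0,-95],"twist":[0,0,0],"fingers":255}]' 25
python3 -m inch '[{"offset":[0,0,-30],"twist":[0,0,0],"fingers":255},{"offset":[0,0,-60],"twist":[0,0,0],"fingers":255},{"offset":[0,0,-90],"twist":[0,0,0],"fingers":255},{"offset":[0,0,-115],"twist":[0,0,0],"fingers":255},{"offset":[0,0,-130],"twist":[0,0,0],"fingers":255}]' 25
python3 go.py 624 212 280 78.5
```

```text
clock: 4.78
tool_pos: [0.6231, -0.1575, 0.1542]
tcp_rot: [3.141, -0.001, -2.949]
force: [1.5, 0.2, -1.1]
opening: 0.158
clock: 5.2
tool_pos: [0.6243, -0.1583, 0.288]
tcp_rot: [-3.14, 0.005, -2.949]
force: [-0.2, 0.2, -1.2]
opening: 0.16
offset [-70.4 363.6   7.8] twist [  0.2   0.3 112.5] clock 5.2 q [-0.38  0.36  0.75  1.45 -0.24  1.42  2.13]
```

```bash
python3 -m inch '[{"offset":[-4,23,0],"twist":[0,0,7],"fingers":255},{"offset":[-9,46,0],"twist":[0,0,14],"fingers":255},{"offset":[-13,69,0],"twist":[0,0,21],"fingers":255},{"offset":[-18,92,0],"twist":[0,0,28],"fingers":255},{"offset":[-22,115,0],"twist":[0,0,35],"fingers":255}]' 25
python3 go.py 624 212 280 78.5
```

```text
clock: 5.62
tool_pos: [0.6232, -0.0396, 0.2846]
tcp_rot: [3.141, 0.001, 2.717]
force: [0.3, 0.7, -0.0]
opening: 0.158
offset [102.9 229.6   4.7] twist [ 0.1  0.  77.2] clock 5.6167 q [-0.65  0.33  0.83  1.5  -0.25  1.41  1.34]
```

```bash
python3 -m inch '[{"offset":[9,21,0],"twist":[0,0,7],"fingers":255},{"offset":[19,42,1],"twist":[0,0,14],"fingers":255},{"offset":[28,63,1],"twist":[0,0,21],"fingers":255},{"offset":[38,84,2],"twist":[0,0,28],"fingers":255},{"offset":[47,105,2],"twist":[0,0,35],"fingers":255}]' 25
python3 go.py 624 212 280 78.5
```

```text
clock: 6.03
tool_pos: [0.6227, 0.0755, 0.2825]
tcp_rot: [3.14, -0.0, 2.106]
force: [0.8, -0.7, -2.0]
opening: 0.159
offset [116.7  70.7   2.6] twist [ 0.1 -0.  42.2] clock 6.0333 q [-0.88  0.36  0.91  1.5  -0.29  1.42  0.58]
```

```bash
python3 -m inch '[{"offset":[20,12,0],"twist":[0,0,7],"fingers":255},{"offset":[40,24,10],"twist":[0,0,14],"fingers":255},{"offset":[60,36,20],"twist":[0,0,21],"fingers":255},{"offset":[80,48,30],"twist":[0,0,28],"fingers":255},{"offset":[100,60,40],"twist":[0,0,35],"fingers":255}]' 25
python3 go.py 624 212 200 78.5
```

```text
clock: 6.45
tool_pos: [0.6228, 0.1923, 0.2422]
tcp_rot: [3.14, -0.001, 1.496]
force: [0.5, 0.4, -1.9]
opening: 0.156
offset [19.6 -0.3 42.2] twist [ 0.1 -0.1  7.2] clock 6.45 q [-1.07  0.48  0.99  1.5  -0.4   1.38 -0.13]
```

```bash
python3 -m inch '[{"offset":[10,0,10],"twist":[0,0,4],"fingers":255},{"offset":[19,0,25],"twist":[0,0,7],"fingers":255},{"offset":[19,0,42],"twist":[0,0,7],"fingers":255},{"offset":[19,0,62],"twist":[0,0,7],"fingers":255},{"offset":[19,0,62],"twist":[0,0,7],"fingers":255}]' 25
python3 -m inch '[{"offset":[0,0,0],"twist":[0,0,0],"fingers":255}]'
python3 go.py 624 212 113 78.5
python3 - <<'E'
from h import *
p,d,m=grab("wrist");cv2.imwrite("pics/w2.png",p)
q,d,m=grab("top");np.savez("top2.npz",p=q,d=d,w=pts(d,m))
E
```

```text
clock: 6.87
tool_pos: [0.6224, 0.2105, 0.1767]
tcp_rot: [-3.138, 0.002, 1.38]
force: [-0.2, -0.2, -0.7]
opening: 0.16
clock: 6.95
tool_pos: [0.6238, 0.2102, 0.1796]
tcp_rot: [-3.141, 0.0, 1.38]
force: [0.9, 0.7, -1.1]
opening: 0.159
offset [ 1.8 -0.1 66.6] twist [-0.   0.   0.6] clock 6.95 q [-1.08  0.55  0.97  1.56 -0.47  1.28 -0.23]
```

View pics/w2.png

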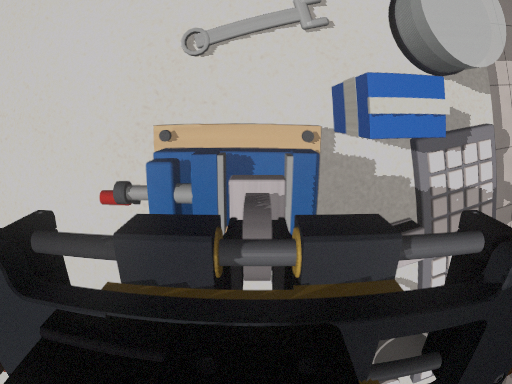

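The wrist view shows the casting, its base at columns 230–285, hanging square and centred between the jaw strips (about 223 and 286). I'm lowering it, gently at the end.

```bash
python3 -m inch '[{"offset":[2,0,20],"twist":[0,0,0.5],"fingers":255},{"offset":[2,0,40],"twist":[0,0,0.5],"fingers":255},{"offset":[2,0,58],"twist":[0,0,0.5],"fingers":255},{"offset":[2,0,70],"twist":[0,0,0.5],"fingers":255},{"offset":[2,0,73],"twist":[0,0,0.5],"fingers":255}]' 25
python3 -m inch '[{"offset":[0,0,1],"twist":[0,0,0],"fingers":255},{"offset":[0,0,2],"twist":[0,0,0],"fingers":255},{"offset":[0,0,3],"twist":[0,0,0],"fingers":255},{"offset":[0,0,4],"twist":[0,0,0],"fingers":255},{"offset":[0,0,4],"twist":[0,0,0],"fingers":255}]' 25
python3 go.py 624 212 101 78.5
```

```text
clock: 7.47
tool_pos: [0.6241, 0.2121, 0.1052]
tcp_rot: [-3.141, 0.001, 1.371]
force: [-0.2, -0.5, -1.5]
opening: 0.159
clock: 7.88
tool_pos: [0.6247, 0.2123, 0.1025]
tcp_rot: [3.141, -0.0, 1.371]
force: [-0.1, -0.1, -0.9]
opening: 0.155
offset [-0.4 -0.7  1.5] twist [ 0.  -0.   0.1] clock 7.8833 q [-1.05  0.62  0.92  1.63 -0.53  1.16 -0.2 ]
```

```bash
python3 -m inch '[{"offset":[0,0,1],"twist":[0,0,0],"fingers":255},{"offset":[0,0,1],"twist":[0,0,0],"fingers":255},{"offset":[0,0,1],"twist":[0,0,0],"fingers":255}]' 25
python3 -m inch '[{"offset":[0,0,1],"twist":[0,0,0],"fingers":255},{"offset":[0,0,1],"twist":[0,0,0],"fingers":255},{"offset":[0,0,1],"twist":[0,0,0],"fingers":255}]' 25
```

```text
clock: 8.13
tool_pos: [0.6245, 0.2122, 0.1011]
tcp_rot: [-3.142, 0.0, 1.371]
force: [-0.8, -0.2, -0.9]
opening: 0.161
clock: 8.38
tool_pos: [0.6246, 0.2122, 0.1009]
tcp_rot: [3.142, -0.001, 1.371]
force: [-2.5, 0.5, 5.5]
opening: 0.162
```

Contact on the bed at +5.5 N, with the TCP at 0.101 as predicted. Releasing with a small opening, then going up.

```bash
python3 -m inch '[{"offset":[0,0,0],"twist":[0,0,0],"fingers":255},{"offset":[0,0,0],"twist":[0,0,0],"fingers":185},{"offset":[0,0,0],"twist":[0,0,0],"fingers":185},{"offset":[0,0,0],"twist":[0,0,0],"fingers":185},{"offset":[0,0,0],"twist":[0,0,0],"fingers":185}]'
python3 -m inch '[{"offset":[0,0,0],"twist":[0,0,0],"fingers":185},{"offset":[0,0,0],"twist":[0,0,0],"fingers":185},{"offset":[0,0,0],"twist":[0,0,0],"fingers":185}]'
python3 -m inch '[{"offset":[0,0,-15],"twist":[0,0,0],"fingers":185},{"offset":[0,0,-35],"twist":[0,0,0],"fingers":185},{"offset":[0,0,-65],"twist":[0,0,0],"fingers":160},{"offset":[0,0,-95],"twist":[0,0,0],"fingers":160},{"offset":[0,0,-95],"twist":[0,0,0],"fingers":160}]'
python3 go.py 474.5 228.3 140 168.5
```

```text
clock: 8.8
tool_pos: [0.6245, 0.2122, 0.1]
tcp_rot: [3.142, 0.0, 1.371]
force: [-0.4, -0.3, -0.0]
opening: 0.266
clock: 9.05
tool_pos: [0.6245, 0.2122, 0.1]
tcp_rot: [-3.142, 0.0, 1.371]
force: [-0.7, -0.1, -0.2]
opening: 0.275
clock: 9.47
tool_pos: [0.6273, 0.212, 0.2022]
tcp_rot: [3.135, -0.004, 1.37]
force: [0.7, -0.2, -0.5]
opening: 0.358
offset [ -14.7 -153.4   61.1] twist [  0.5   0.1 -90. ] clock 9.4667 q [-1.08  0.53  0.99  1.53 -0.46  1.31 -0.25]
```

```bash
python3 -m inch '[{"offset":[-2,-12,0],"twist":[0,0,-7],"fingers":160},{"offset":[-3,-24,0],"twist":[0,0,-14],"fingers":160},{"offset":[-4,-36,0],"twist":[0,0,-21],"fingers":160},{"offset":[-5,-48,0],"twist":[0,0,-28],"fingers":160},{"offset":[-6,-60,0],"twist":[0,0,-35],"fingers":160}]'
python3 go.py 474.5 228.3 140 168.5
```

```text
clock: 9.88
tool_pos: [0.5642, 0.2181, 0.196]
tcp_rot: [3.141, 0.0, 1.988]
force: [0.4, -0.4, 0.3]
opening: 0.37
offset [ 45.7 -77.9  56. ] twist [  0.    0.  -54.6] clock 9.8833 q [-1.15  0.36  0.89  1.68 -0.3   1.24  0.23]
```

```bash
python3 -m inch '[{"offset":[6,-10,0],"twist":[0,0,-7],"fingers":160},{"offset":[12,-20,0],"twist":[0,0,-14],"fingers":160},{"offset":[18,-30,0],"twist":[0,0,-21],"fingers":160},{"offset":[24,-40,0],"twist":[0,0,-28],"fingers":160},{"offset":[30,-51,0],"twist":[0,0,-35],"fingers":160}]'
python3 go.py 474.5 228.3 140 168.5
```

```text
clock: 10.3
tool_pos: [0.5056, 0.2252, 0.196]
tcp_rot: [3.141, 0.001, 2.598]
force: [-0.3, -0.5, -0.2]
opening: 0.37
offset [ 28.3 -13.5  56. ] twist [  0.1   0.  -19.6] clock 10.3 q [-1.2   0.2   0.8   1.8  -0.16  1.2   0.67]
```

```bash
python3 -m inch '[{"offset":[10,-5,0],"twist":[0,0,-7],"fingers":160},{"offset":[20,-10,0],"twist":[0,0,-14],"fingers":160},{"offset":[28,-13,20],"twist":[0,0,-19.6],"fingers":160},{"offset":[28,-13,50],"twist":[0,0,-19.6],"fingers":160},{"offset":[28,-13,50],"twist":[0,0,-19.6],"fingers":160}]'
python3 -m inch '[{"offset":[0,0,0],"twist":[0,0,0],"fingers":160}]'
python3 go.py 474.5 228.3 42 168.5
python3 - <<'E'
from h import *
p,d,m=grab("wrist");cv2.imwrite("pics/w3.png",p)
q,d,m=grab("scene");cv2.imwrite("pics/s3.png",cv2.resize(q[150:280,260:400],None,fx=4,fy=4))
E
```

```text
clock: 10.72
tool_pos: [0.4727, 0.228, 0.142]
tcp_rot: [-3.138, -0.004, 2.936]
force: [-1.2, -0.5, -0.7]
opening: 0.374
clock: 10.8
tool_pos: [0.4747, 0.2281, 0.1452]
tcp_rot: [-3.14, -0.001, 2.933]
force: [0.4, 0.5, 1.0]
opening: 0.373
offset [  0.2   0.3 103.2] twist [-0.1 -0.1 -0.4] clock 10.8 q [-1.19  0.19  0.74  1.92 -0.14  1.09  0.97]
```

View pics/w3.png

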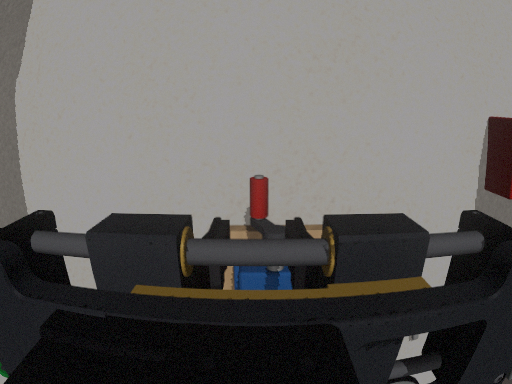

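View pics/s3.png

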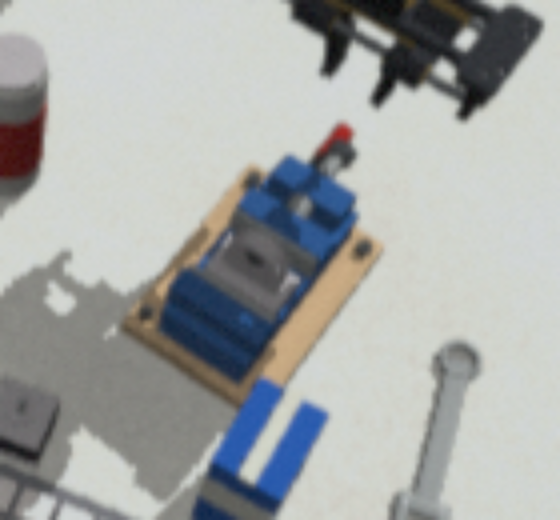

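The wrist view shows the knob at (259,197), midway between the fingers (220 and 297). The scene crop shows the casting standing square between the jaws. Descending on the knob, 4 mm outwards.

```bash
python3 -m inch '[{"offset":[4,0,25],"twist":[0,0,0],"fingers":160},{"offset":[4,0,50],"twist":[0,0,0],"fingers":160},{"offset":[4,0,75],"twist":[0,0,0],"fingers":160},{"offset":[4,0,95],"twist":[0,0,0],"fingers":160},{"offset":[4,0,103],"twist":[0,0,0],"fingers":160}]'
python3 -m inch '[{"offset":[0,0,0],"twist":[0,0,0],"fingers":160},{"offset":[0,0,0],"twist":[0,0,0],"fingers":255},{"offset":[0,0,0],"twist":[0,0,0],"fingers":255},{"offset":[0,0,0],"twist":[0,0,0],"fingers":255},{"offset":[0,0,0],"twist":[0,0,0],"fingers":255}]' 20
python3 -m inch '[{"offset":[0,0,0],"twist":[0,0,0],"fingers":255},{"offset":[0,0,0],"twist":[0,0,0],"fingers":255},{"offset":[0,0,0],"twist":[0,0,0],"fingers":255}]' 20
cat > cr.py <<'E'
from h import *
s=get_state();a=np.radians(-11.5);ex=np.array([np.cos(a),np.sin(a)]);ey=np.array([-ex[1],ex[0]])
p=s["tool_pos"]*1000-np.array([619,213.1,0])
print("vise x",(p[:2]@ex).round(1),"y",(p[:2]@ey).round(1),"grasp z",(p[2]-3).round(1),"ang",np.degrees(np.arctan2(-(p[:2]@ey),p[2]-3-68)).round(1)%360,"r",np.hypot(p[:2]@ey,p[2]-71).round(1),"F",s["force"].round(1),"op",s["opening"])
E
python3 cr.py
```

```text
clock: 11.32
tool_pos: [0.4711, 0.2295, 0.0411]
tcp_rot: [-3.14, -0.001, 2.934]
force: [-0.6, -0.7, 0.4]
opening: 0.371
clock: 11.73
tool_pos: [0.472, 0.23, 0.0432]
tcp_rot: [3.14, 0.001, 2.935]
force: [0.4, 0.2, 4.0]
opening: 0.173
clock: 11.98
tool_pos: [0.472, 0.2301, 0.0431]
tcp_rot: [3.14, 0.001, 2.935]
force: [-0.6, -0.5, 7.2]
opening: 0.174
vise x -147.5 y -12.6 grasp z 40.1 ang 155.6 r 30.6 F [-0.6 -0.5  7.2] op 0.17369305700988164
```

```bash
cat > tab.py <<'E'
import sys,numpy as np
a,st=map(float,sys.argv[1:3]);f=np.radians
for i in range(1,6):
    b=a+st*i; print(b,"ty %.1f tz %.1f"%(-32*(np.sin(f(b))-np.sin(f(a))),-32*(np.cos(f(b))-np.cos(f(a)))))
E
python3 tab.py 155 15;for a in 230 350 470 590;do python3 tab.py $a 24;done
```

```text
170.0 ty 8.0 tz 2.5
185.0 ty 16.3 tz 2.9
200.0 ty 24.5 tz 1.1
215.0 ty 31.9 tz -2.8
230.0 ty 38.0 tz -8.4
254.0 ty 6.2 tz -11.7
278.0 ty 7.2 tz -25.0
302.0 ty 2.6 tz -37.5
326.0 ty -6.6 tz -47.1
350.0 ty -19.0 tz -52.1
374.0 ty -13.3 tz 0.5
398.0 ty -25.3 tz 6.3
422.0 ty -33.8 tz 16.5
446.0 ty -37.5 tz 29.3
470.0 ty -35.6 tz 42.5
494.0 ty 7.1 tz 11.3
518.0 ty 18.1 tz 18.7
542.0 ty 31.2 tz 21.0
566.0 ty 44.1 tz 17.8
590.0 ty 54.6 tz 9.6
614.0 ty 6.2 tz -11.7
638.0 ty 7.2 tz -25.0
662.0 ty 2.6 tz -37.5
686.0 ty -6.6 tz -47.1
710.0 ty -19.0 tz -52.1
```

```bash
python3 -m inch '[{"offset":[0,8.0,2.5],"twist":[0,0,0],"fingers":255},{"offset":[0,16.3,2.9],"twist":[0,0,0],"fingers":255},{"offset":[0,24.5,1.1],"twist":[0,0,0],"fingers":255},{"offset":[0,31.9,-2.8],"twist":[0,0,0],"fingers":255},{"offset":[0,38,-8.4],"twist":[0,0,0],"fingers":255}]' 20; python3 cr.py
```

```text
clock: 12.4
tool_pos: [0.4793, 0.2655, 0.0505]
tcp_rot: [-3.14, 0.0, 2.934]
force: [1.7, -7.2, -1.0]
opening: 0.174
vise x -147.4 y 23.5 grasp z 47.5 ang 229.0 r 31.2 F [ 1.7 -7.2 -1. ] op 0.17369105491247458
```

```bash
python3 -m inch '[{"offset":[0,6.2,-11.7],"twist":[0,0,0],"fingers":255},{"offset":[0,7.2,-25],"twist":[0,0,0],"fingers":255},{"offset":[0,2.6,-37.5],"twist":[0,0,0],"fingers":255},{"offset":[0,-6.6,-47.1],"twist":[0,0,0],"fingers":255},{"offset":[0,-19,-52.1],"twist":[0,0,0],"fingers":255}]' 20; python3 cr.py
```

```text
clock: 12.82
tool_pos: [0.4759, 0.2495, 0.104]
tcp_rot: [3.139, 0.002, 2.936]
force: [4.9, 3.7, -9.7]
opening: 0.172
vise x -147.5 y 7.1 grasp z 101.0 ang 347.9 r 33.8 F [ 4.9  3.7 -9.7] op 0.17196900703060605
```

```bash
python3 -m inch '[{"offset":[0,-13.3,0.5],"twist":[0,0,0],"fingers":255},{"offset":[0,-25.3,6.3],"twist":[0,0,0],"fingers":255},{"offset":[0,-33.8,16.5],"twist":[0,0,0],"fingers":255},{"offset":[0,-37.5,29.3],"twist":[0,0,0],"fingers":255},{"offset":[0,-35.6,42.5],"twist":[0,0,0],"fingers":255}]' 20; python3 cr.py
```

```text
clock: 13.23
tool_pos: [0.4685, 0.2132, 0.0609]
tcp_rot: [3.138, 0.001, 2.934]
force: [1.5, 9.5, 9.9]
opening: 0.176
vise x -147.5 y -29.9 grasp z 57.9 ang 108.7 r 31.6 F [1.5 9.5 9.9] op 0.17562574747507034
```

```bash
python3 -m inch '[{"offset":[0,7.1,11.3],"twist":[0,0,0],"fingers":255},{"offset":[0,18.1,18.7],"twist":[0,0,0],"fingers":255},{"offset":[0,31.2,21],"twist":[0,0,0],"fingers":255},{"offset":[0,44.1,17.8],"twist":[0,0,0],"fingers":255},{"offset":[0,54.6,9.6],"twist":[0,0,0],"fingers":255}]' 20; python3 cr.py
```

```text
clock: 13.65
tool_pos: [0.4792, 0.2653, 0.0498]
tcp_rot: [-3.139, 0.0, 2.934]
force: [5.5, -5.3, -3.2]
opening: 0.177
vise x -147.4 y 23.3 grasp z 46.8 ang 227.7 r 31.5 F [ 5.5 -5.3 -3.2] op 0.17736913504438478
```

```bash
python3 -m inch '[{"offset":[0,5.2,-8.6],"twist":[0,0,0],"fingers":255},{"offset":[0,7.4,-18.3],"twist":[0,0,0],"fingers":255},{"offset":[0,6.5,-28.3],"twist":[0,0,0],"fingers":255},{"offset":[0,2.6,-37.5],"twist":[0,0,0],"fingers":255},{"offset":[0,2.6,-37.5],"twist":[0,0,0],"fingers":255}]' 20; python3 cr.py; python3 tab.py 662 12;python3 tab.py 722 8
python3 - <<'E'
from h import *
q,d,m=grab("top");np.savez("top3.npz",p=q,w=pts(d,m))
cv2.imwrite("pics/t3.png",cv2.resize(q[155:260,140:215],None,fx=5.5,fy=5.5))
E
```

```text
clock: 14.07
tool_pos: [0.48, 0.269, 0.0894]
tcp_rot: [3.14, 0.001, 2.934]
force: [1.3, -0.8, 5.7]
opening: 0.173
vise x -147.3 y 27.1 grasp z 86.4 ang 304.2 r 32.8 F [ 1.3 -0.8  5.7] op 0.17282617856608354
674.0 ty -4.1 tz -5.3
686.0 ty -9.2 tz -9.6
698.0 ty -15.2 tz -12.7
710.0 ty -21.6 tz -14.6
722.0 ty -28.3 tz -15.0
730.0 ty -4.4 tz 0.5
738.0 ty -8.8 tz 1.5
746.0 ty -12.9 tz 3.2
754.0 ty -16.8 tz 5.5
762.0 ty -20.3 tz 8.2
```

View pics/t3.png

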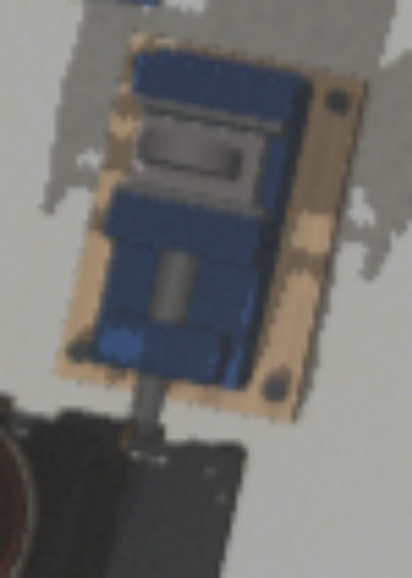

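The top crop shows the casting square between the jaws, a few mm to the +y side of centre, with the moving jaw almost against it. Closing on in small steps.

```bash
python3 -m inch '[{"offset":[0,-4.1,-5.3],"twist":[0,0,0],"fingers":255},{"offset":[0,-9.2,-9.6],"twist":[0,0,0],"fingers":255},{"offset":[0,-15.2,-12.7],"twist":[0,0,0],"fingers":255},{"offset":[0,-21.6,-14.6],"twist":[0,0,0],"fingers":255},{"offset":[0,-21.6,-14.6],"twist":[0,0,0],"fingers":255}]' 20; python3 cr.py
```

```text
clock: 14.53
tool_pos: [0.4757, 0.2483, 0.1034]
tcp_rot: [3.139, 0.001, 2.934]
force: [1.4, -0.9, 10.7]
opening: 0.175
vise x -147.4 y 5.9 grasp z 100.4 ang 349.7 r 32.9 F [ 1.4 -0.9 10.7] op 0.17464316999016727
```

```bash
python3 -m inch '[{"offset":[0,-3.4,-0.4],"twist":[0,0,0],"fingers":255},{"offset":[0,-6.7,-0.4],"twist":[0,0,0],"fingers":255},{"offset":[0,-6.7,-0.4],"twist":[0,0,0],"fingers":255}]' 20; python3 cr.py
```

```text
clock: 14.78
tool_pos: [0.4746, 0.2424, 0.1039]
tcp_rot: [3.139, 0.001, 2.935]
force: [0.5, 1.3, 11.5]
opening: 0.177
vise x -147.4 y -0.1 grasp z 100.9 ang 0.1 r 32.9 F [ 0.5  1.3 11.5] op 0.17695857637496168
```

```bash
python3 -m inch '[{"offset":[0,-4.4,0.5],"twist":[0,0,0],"fingers":255},{"offset":[0,-4.4,0.5],"twist":[0,0,0],"fingers":255}]' 20; python3 cr.py
python3 -m inch '[{"offset":[0,-4.4,1],"twist":[0,0,0],"fingers":255},{"offset":[0,-4.4,1],"twist":[0,0,0],"fingers":255}]' 20; python3 cr.py
```

```text
clock: 14.95
tool_pos: [0.4738, 0.2387, 0.1036]
tcp_rot: [3.138, 0.002, 2.935]
force: [0.7, 2.8, 11.6]
opening: 0.177
vise x -147.4 y -3.9 grasp z 100.6 ang 6.7 r 32.8 F [ 0.7  2.8 11.6] op 0.17680863430244217
clock: 15.12
tool_pos: [0.4731, 0.2353, 0.1029]
tcp_rot: [3.137, 0.002, 2.936]
force: [-0.0, 5.4, 13.4]
opening: 0.175
vise x -147.4 y -7.4 grasp z 99.9 ang 13.0 r 32.8 F [-0.   5.4 13.4] op 0.17465222695198765
```

```bash
python3 -m inch '[{"offset":[0,-4,1.5],"twist":[0,0,0],"fingers":255},{"offset":[0,-4,1.5],"twist":[0,0,0],"fingers":255}]' 30; python3 cr.py
python3 -m inch '[{"offset":[0,-4,2],"twist":[0,0,0],"fingers":255},{"offset":[0,-4,2],"twist":[0,0,0],"fingers":255},{"offset":[0,-4,2],"twist":[0,0,0],"fingers":255}]' 30; python3 cr.py
```

```text
clock: 15.28
tool_pos: [0.4724, 0.2322, 0.1019]
tcp_rot: [3.135, 0.002, 2.936]
force: [-1.0, 7.0, 17.8]
opening: 0.176
vise x -147.4 y -10.5 grasp z 98.9 ang 18.7 r 32.6 F [-1.   7.  17.8] op 0.17565437145244905
clock: 15.53
tool_pos: [0.4718, 0.2288, 0.1004]
tcp_rot: [3.135, 0.002, 2.937]
force: [-2.7, 7.2, 23.3]
opening: 0.174
vise x -147.4 y -14.0 grasp z 97.4 ang 25.4 r 32.5 F [-2.7  7.2 23.3] op 0.1740390266456756
```

Clamped: the tangential resistance has risen to about 16 N against about 4 N of free friction. Letting go and moving up.

```bash
python3 -m inch '[{"offset":[0,0,0],"twist":[0,0,0],"fingers":255},{"offset":[0,0,0],"twist":[0,0,0],"fingers":170},{"offset":[0,0,0],"twist":[0,0,0],"fingers":150},{"offset":[0,0,0],"twist":[0,0,0],"fingers":150},{"offset":[0,0,0],"twist":[0,0,0],"fingers":150}]'
python3 -m inch '[{"offset":[0,0,0],"twist":[0,0,0],"fingers":150},{"offset":[0,0,0],"twist":[0,0,0],"fingers":150}]'
python3 -m inch '[{"offset":[0,0,-20],"twist":[0,0,0],"fingers":150},{"offset":[0,0,-50],"twist":[0,0,0],"fingers":150},{"offset":[0,0,-80],"twist":[0,0,0],"fingers":150},{"offset":[0,0,-110],"twist":[0,0,0],"fingers":150},{"offset":[0,0,-130],"twist":[0,0,0],"fingers":150}]'
python3 -m inch '[{"offset":[60,0,0],"twist":[0,0,0],"fingers":150},{"offset":[60,0,0],"twist":[0,0,0],"fingers":150},{"offset":[60,0,0],"twist":[0,0,0],"fingers":150},{"offset":[60,0,0],"twist":[0,0,0],"fingers":150},{"offset":[60,0,0],"twist":[0,0,0],"fingers":150}]'
python3 - <<'E'
from h import *
q,d,m=grab("top");w=pts(d,m)*1000
cv2.imwrite("pics/t4.png",cv2.resize(q[155:260,140:215],None,fx=5.5,fy=5.5))
a=np.radians(-11.5);ex=np.array([np.cos(a),np.sin(a)]);ey=np.array([-ex[1],ex[0]])
w=w[140:260,130:225].reshape(-1,3);X=w[:,:2]@ex-564;Y=w[:,:2]@ey-332.3;Z=w[:,2]
def f(n,k):
    r=cv2.minAreaRect(np.stack([X[k],Y[k]],1).astype(np.float32));print(n,k.sum(),np.round(r[0],1),np.round(r[1],1),round(r[2],1),"z",Z[k].mean().round(1),Z[k].max().round(1))
f("rib",(Z>90)&(Z<120)&(X>-25)&(X<30)&(abs(Y)<40))
f("base",(Z>67)&(Z<74)&(X>-2)&(X<28)&(abs(Y)<40))
f("jaw",(Z>74)&(Z<80)&(X>-45)&(X<-1)&(abs(Y)<40))
f("knob",(Z>85)&(Z<120)&(X<-120)&(X>-165)&(abs(Y)<40))
E
```

```text
clock: 15.95
tool_pos: [0.471, 0.2267, 0.0982]
tcp_rot: [3.139, 0.002, 2.936]
force: [4.6, 5.1, 0.5]
opening: 0.366
clock: 16.12
tool_pos: [0.4709, 0.2261, 0.0979]
tcp_rot: [3.14, 0.001, 2.935]
force: [4.4, 3.3, -1.1]
opening: 0.403
clock: 16.53
tool_pos: [0.4703, 0.2249, 0.2298]
tcp_rot: [3.141, 0.0, 2.934]
force: [0.7, 1.3, 0.8]
opening: 0.41
clock: 16.95
tool_pos: [0.4116, 0.2372, 0.2275]
tcp_rot: [-3.141, -0.0, 2.935]
force: [0.3, 0.4, -0.0]
opening: 0.414
rib 108 [12.5  1.3] [14.2 42.2] 0.5 z 108.0 116.1
base 144 [12.9  2.5] [59.7 29.7] 90.0 z 71.1 73.8
jaw 315 [-24.5  -0.1] [71.7 40.6] 89.8 z 77.1 79.9
knob 110 [-141.4   -2.7] [15.8 42.6] 89.6 z 105.9 111.7
```

View pics/t4.png

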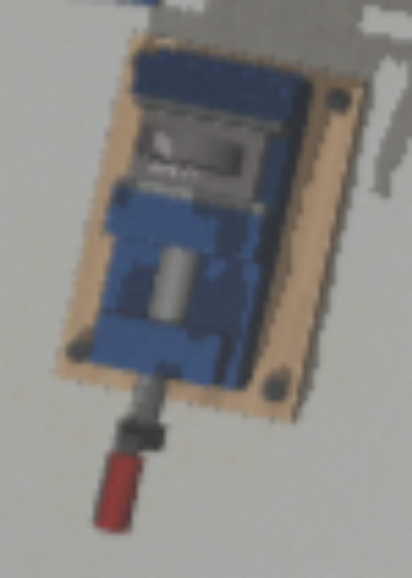

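The knob sits closer to the top than where I let go, so the crank has sprung back a little. I'll measure its angle accurately and check that it's at rest.

```bash
cat > kn.py <<'E'
from h import *
a=np.radians(-11.5);ex=np.array([np.cos(a),np.sin(a)]);ey=np.array([-ex[1],ex[0]])
for n in("top","scene"):
    q,d,m=grab(n);w=pts(d,m)*1000;h=cv2.cvtColor(q,cv2.COLOR_BGR2HSV)
    X=w[...,:2]@ex-564;Y=w[...,:2]@ey-332.3;Z=w[...,2]
    k=((h[...,0]<8)|(h[...,0]>172))&(h[...,1]>110)&(X<-120)&(X>-170)&(abs(Y)<45)&(Z>20)
    if n=="top": s=(Z>74)&(Z<80)&(X>-40)&(X<10)&(abs(Y)<30); print("jaw face X ~",np.percentile(X[s],[1,99]).round(1))
    print(n,k.sum(),"X",X[k].mean().round(1),"Y",np.percentile(Y[k],[5,50,95]).round(1),"Z",np.percentile(Z[k],[5,50,95]).round(1))
print(get_state()["clock"])
E
python3 kn.py
python3 -m inch '[{"offset":[0,0,0],"twist":[0,0,0],"fingers":150},{"offset":[0,0,0],"twist":[0,0,0],"fingers":150},{"offset":[0,0,0],"twist":[0,0,0],"fingers":150},{"offset":[0,0,0],"twist":[0,0,0],"fingers":150},{"offset":[0,0,0],"twist":[0,0,0],"fingers":150}]'
python3 kn.py
```

```text
jaw face X ~ [-38.7   5.9]
top 182 X -157.6 Y [-40.6 -26.   -0.2] Z [105.1 622.  627. ]
scene 784 X -160.7 Y [-34.9 -12.8   3.1] Z [420.4 551.6 620.8]
17.1
clock: 17.52
tool_pos: [0.4116, 0.2376, 0.2279]
tcp_rot: [-3.141, 0.0, 2.935]
force: [-0.9, -0.3, 0.3]
opening: 0.408
jaw face X ~ [-38.    5.9]
top 171 X -157.7 Y [-39.4 -23.7  -0. ] Z [105.4 621.6 626.9]
scene 728 X -160.5 Y [-33.8 -13.4   2.6] Z [420.7 558.6 621.3]
17.6167
```

```bash
sed -i 's/(Z>20)/(Z>60)\&(Z<125)/' kn.py; python3 kn.py; python3 go.py 474 240 230 168.5
```

```text
jaw face X ~ [-38.9   5.9]
top 65 X -144.3 Y [-8.7 -4.5  0.6] Z [103.4 106.8 109.7]
scene 35 X -143.4 Y [-6.  -0.9  3.3] Z [104.1 106.2 110.8]
17.7167
offset [-60.7  15.2  -2.1] twist [ 0.  -0.  -0.3] clock 17.7167 q [-1.33 -0.05  0.7   1.93  0.04  1.26  0.72]
```

I released from a strong preload, so the rebound may have left the clamp force low. The safer course is to re-grip the knob, tighten moderately, relax the tool force slowly and then let go.

```bash
python3 -m inch '[{"offset":[-30,8,0],"twist":[0,0,0],"fingers":150},{"offset":[-60,14,0],"twist":[0,0,0],"fingers":150},{"offset":[-60,14,30],"twist":[0,0,0],"fingers":150},{"offset":[-60,14,60],"twist":[0,0,0],"fingers":150},{"offset":[-60,14,60],"twist":[0,0,0],"fingers":150}]'
python3 go.py 473.6 238.7 103 168.2
```

```text
clock: 18.13
tool_pos: [0.4708, 0.2376, 0.1632]
tcp_rot: [-3.135, -0.004, 2.935]
force: [-1.3, -0.3, -1.1]
opening: 0.409
offset [-2.7  2.1 60.2] twist [-0.4 -0.2 -0.1] clock 18.1333 q [-1.25  0.18  0.77  1.89 -0.13  1.13  0.94]
```

```bash
python3 -m inch '[{"offset":[-1,1,25],"twist":[0,0,0],"fingers":150},{"offset":[-1,1,45],"twist":[0,0,0],"fingers":150},{"offset":[-1,1,60],"twist":[0,0,0],"fingers":150},{"offset":[-1,1,62],"twist":[0,0,0],"fingers":150},{"offset":[-1,1,62],"twist":[0,0,0],"fingers":150}]'
python3 cr.py
python3 -m inch '[{"offset":[0,0,0],"twist":[0,0,0],"fingers":255},{"offset":[0,0,0],"twist":[0,0,0],"fingers":255},{"offset":[0,0,0],"twist":[0,0,0],"fingers":255},{"offset":[0,0,0],"twist":[0,0,0],"fingers":255},{"offset":[0,0,0],"twist":[0,0,0],"fingers":255}]' 20
python3 cr.py
```

```text
clock: 18.55
tool_pos: [0.4741, 0.2399, 0.1065]
tcp_rot: [-3.141, -0.001, 2.935]
force: [0.1, -0.5, 0.0]
opening: 0.414
vise x -147.3 y -2.7 grasp z 103.5 ang 4.3 r 35.6 F [ 0.1 -0.5  0. ] op 0.4143346362003186
clock: 18.97
tool_pos: [0.4747, 0.24, 0.1067]
tcp_rot: [3.141, 0.001, 2.935]
force: [-0.9, -1.2, 4.8]
opening: 0.177
vise x -146.8 y -2.4 grasp z 103.7 ang 3.8 r 35.8 F [-0.9 -1.2  4.8] op 0.17656464470518185
```

```bash
python3 -m inch '[{"offset":[0,-2,0.2],"twist":[0,0,0],"fingers":255},{"offset":[0,-2,0.2],"twist":[0,0,0],"fingers":255}]' 20;python3 cr.py
python3 -m inch '[{"offset":[0,-2,0.4],"twist":[0,0,0],"fingers":255},{"offset":[0,-2,0.4],"twist":[0,0,0],"fingers":255}]' 20;python3 cr.py
python3 -m inch '[{"offset":[0,-2,0.5],"twist":[0,0,0],"fingers":255},{"offset":[0,-2,0.5],"twist":[0,0,0],"fingers":255}]' 20;python3 cr.py
```

```text
clock: 19.13
tool_pos: [0.4745, 0.2393, 0.1066]
tcp_rot: [3.139, 0.001, 2.936]
force: [0.5, 4.6, 3.5]
opening: 0.174
vise x -146.8 y -3.1 grasp z 103.6 ang 5.0 r 35.8 F [0.5 4.6 3.5] op 0.17423672732234596
clock: 19.3
tool_pos: [0.4743, 0.238, 0.1065]
tcp_rot: [3.138, 0.001, 2.936]
force: [0.2, 6.3, 5.1]
opening: 0.177
vise x -146.8 y -4.5 grasp z 103.5 ang 7.2 r 35.7 F [0.2 6.3 5.1] op 0.17665450983690784
clock: 19.47
tool_pos: [0.474, 0.2365, 0.1062]
tcp_rot: [3.137, 0.002, 2.936]
force: [0.2, 7.6, 5.9]
opening: 0.175
vise x -146.8 y -5.9 grasp z 103.2 ang 9.6 r 35.7 F [0.2 7.6 5.9] op 0.1745264706958325
```

```bash
python3 -m inch '[{"offset":[0,-1,0.2],"twist":[0,0,0],"fingers":255},{"offset":[0,-1,0.2],"twist":[0,0,0],"fingers":255}]' 20;python3 cr.py
python3 -m inch '[{"offset":[0,0.7,0],"twist":[0,0,0],"fingers":255},{"offset":[0,1.4,0],"twist":[0,0,0],"fingers":255},{"offset":[0,1.4,0],"twist":[0,0,0],"fingers":255}]' 20;python3 cr.py
python3 -m inch '[{"offset":[0,0.6,0],"twist":[0,0,0],"fingers":255},{"offset":[0,1,0],"twist":[0,0,0],"fingers":255},{"offset":[0,1,0],"twist":[0,0,0],"fingers":255}]' 20;python3 cr.py
```

```text
clock: 19.63
tool_pos: [0.4738, 0.236, 0.1061]
tcp_rot: [3.136, 0.002, 2.937]
force: [0.6, 8.9, 5.1]
opening: 0.175
vise x -146.8 y -6.5 grasp z 103.1 ang 10.5 r 35.7 F [0.6 8.9 5.1] op 0.17499154660361846
clock: 19.88
tool_pos: [0.4739, 0.2361, 0.106]
tcp_rot: [3.138, 0.001, 2.936]
force: [-1.1, 4.1, 11.2]
opening: 0.176
vise x -146.8 y -6.4 grasp z 103.0 ang 10.3 r 35.6 F [-1.1  4.1 11.2] op 0.17600846042999935
clock: 20.13
tool_pos: [0.4739, 0.2365, 0.106]
tcp_rot: [3.139, 0.001, 2.936]
force: [-3.1, 1.7, 12.6]
opening: 0.172
vise x -146.8 y -6.0 grasp z 103.0 ang 9.8 r 35.5 F [-3.1  1.7 12.6] op 0.17155512603126813
```

```bash
python3 -m inch '[{"offset":[0,0.2,-1],"twist":[0,0,0],"fingers":255},{"offset":[0,0.4,-2],"twist":[0,0,0],"fingers":255},{"offset":[0,0.4,-2],"twist":[0,0,0],"fingers":255}]' 20;python3 cr.py
python3 -m inch '[{"offset":[0,0,0],"twist":[0,0,0],"fingers":225},{"offset":[0,0,0],"twist":[0,0,0],"fingers":205},{"offset":[0,0,0],"twist":[0,0,0],"fingers":185},{"offset":[0,0,0],"twist":[0,0,0],"fingers":160},{"offset":[0,0,0],"twist":[0,0,0],"fingers":150}]';python3 cr.py
python3 -m inch '[{"offset":[0,0,0],"twist":[0,0,0],"fingers":150},{"offset":[0,0,0],"twist":[0,0,0],"fingers":150},{"offset":[0,0,0],"twist":[0,0,0],"fingers":150}]';python3 cr.py
```

```text
clock: 20.38
tool_pos: [0.4739, 0.2365, 0.1064]
tcp_rot: [3.14, 0.002, 2.936]
force: [4.5, 5.5, -7.3]
opening: 0.175
vise x -146.9 y -6.0 grasp z 103.4 ang 9.7 r 35.9 F [ 4.5  5.5 -7.3] op 0.17455204539441188
clock: 20.8
tool_pos: [0.4731, 0.2351, 0.1064]
tcp_rot: [-3.141, -0.001, 2.935]
force: [-0.0, -0.6, 0.0]
opening: 0.341
vise x -147.3 y -7.5 grasp z 103.4 ang 12.0 r 36.2 F [-0.  -0.6  0. ] op 0.34093836447653575
clock: 21.05
tool_pos: [0.4733, 0.2354, 0.1065]
tcp_rot: [-3.141, -0.0, 2.935]
force: [0.2, -0.2, -1.1]
opening: 0.407
vise x -147.2 y -7.2 grasp z 103.5 ang 11.5 r 36.2 F [ 0.2 -0.2 -1.1] op 0.40743218592482816
```

```bash
python3 -m inch '[{"offset":[0,0,-20],"twist":[0,0,0],"fingers":150},{"offset":[0,0,-50],"twist":[0,0,0],"fingers":150},{"offset":[0,0,-80],"twist":[0,0,0],"fingers":150},{"offset":[0,0,-110],"twist":[0,0,0],"fingers":150},{"offset":[0,0,-120],"twist":[0,0,0],"fingers":150}]'
python3 -m inch '[{"offset":[40,0,0],"twist":[0,0,0],"fingers":150},{"offset":[60,0,0],"twist":[0,0,0],"fingers":150},{"offset":[60,0,0],"twist":[0,0,0],"fingers":150},{"offset":[60,0,0],"twist":[0,0,0],"fingers":150},{"offset":[60,0,0],"twist":[0,0,0],"fingers":150}]'
python3 kn.py; python3 -m inch '[{"offset":[0,0,0],"twist":[0,0,0],"fingers":150},{"offset":[0,0,0],"twist":[0,0,0],"fingers":150},{"offset":[0,0,0],"twist":[0,0,0],"fingers":150},{"offset":[0,0,0],"twist":[0,0,0],"fingers":150},{"offset":[0,0,0],"twist":[0,0,0],"fingers":150}]'; python3 kn.py
```

```text
clock: 21.47
tool_pos: [0.4749, 0.236, 0.2307]
tcp_rot: [3.138, 0.003, 2.934]
force: [1.6, 0.9, 1.1]
opening: 0.412
clock: 21.88
tool_pos: [0.4151, 0.2478, 0.2266]
tcp_rot: [3.141, 0.0, 2.935]
force: [0.2, 0.4, 0.8]
opening: 0.414
jaw face X ~ [-37.9   3.2]
top 64 X -144.0 Y [-9.  -4.3  1.3] Z [103.3 106.7 109.4]
scene 36 X -143.2 Y [-6.5 -1.   3.4] Z [103.5 106.4 109.7]
21.9833
clock: 22.4
tool_pos: [0.4148, 0.2479, 0.2266]
tcp_rot: [-3.141, 0.0, 2.935]
force: [-0.3, -0.5, 0.5]
opening: 0.413
jaw face X ~ [-38.5  -4. ]
top 65 X -144.0 Y [-9.1 -4.3  1. ] Z [103.6 108.  110.1]
scene 35 X -143.7 Y [-6.2 -1.1  3.3] Z [103.9 106.1 109.5]
22.5
```

The knob settled at the same angle after both releases and is at rest, which fits a clamp held by the screw's own friction. Handing in.

```bash
python3 -c "
from workcell import *
print(close_job())"
```

```text
the job is handed in; nothing more can be done
None
```

The casting is clamped in the blue vise and the job is handed in after about 22.5 s of the 72 s. No verdict was reported, and I could not measure the jaw's force on the casting directly.

**What I did:** I gripped the rib (14 mm opening read), lifted the casting out of the mould and set it on the vise bed while still held, with contact at 5.5 N. I released it, turned the crank clockwise by its knob about 1.6 turns until the casting was clamped, and let go.

**Casting position:** After the first tightening it stood at x ≈ +13 mm and y ≈ +1 to 2.5 mm in the vise frame. It was square within 1° and rested against the fixed jaw. I did not measure it again after the second tightening.

**Clamp force:** After the first release the crank sprang back from about 25° to about 8° past the top. I gripped the knob again, tightened to about 9 N at the knob, eased the force off and released slowly. It settled at the same angle, at rest in two looks 0.5 s apart. The resistance felt at the knob points to roughly 40–60 N, against the 15 N needed.

**Checks that disagreed:**
- The final jaw-face reading was noisy (5.9, 3.2 and −4.0 mm, with −4 expected), so I did not use it.
- The two cameras differ by about 3 mm on the knob's sideways position.

**Bystanders:** I aimed no move at the other objects, and no contact showed in the wrist force. I did not measure their positions again at the end.

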